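# Switch on the soldering station and turn it up four clicks

### The job

Get the soldering station ready for tacking: switch it on by pressing down the raised end of its power rocker, and push the pointer of its click-stop heat dial round clockwise (hotter) with a fingertip, exactly four clicks up from where it points now. Only touch the controls: do not pinch the dial's pointer between the fingers, do not shove or lift the station, and leave the other things on the bench where they are.

Things in the scene. Friction and masses are not known exactly. Their poses are not given: they have to be found in the camera images.
- station: soldering station: grey case 130 (its x) x 170 (y) x 70 mm high, loose on rubber feet, 2.4 to 3.2 kg. Origin: centre of the underside, on the bench; z up; x from its front (black panel, faces the robot) to its back, y to the left. On its flat top: the dial left (+y), the rocker right (-y), 91 mm apart; else only the dial's scale ring and the rocker's frame stand up, 7 mm.
- heat_dial (a joint): heat dial's angle, rad: 0 at the cold stop, growing clockwise from above (hotter) to 4.189. 11 click positions 0 to 10, 0.4189 rad apart, a stroke each; position 5 points to the station's +x. Starts at rest on one of 1 to 4. Turning resists with up to 0.065 N m; past half way to the next position it jumps there by itself and stays. Black skirt 60 mm across, sunk in a ring 80 mm across.
- dial_axis (a point): fixed point on the dial's vertical axis, level with the top of the pointer bar, 100.5 mm above the bench; the top of the skirt is at 78.5 mm and the bar stands on it.
- pointer_tip (a point): end of the pointer bar's nose, at its top edge, 30 mm from the dial's axis; a white line runs along the nose. The bar is 14 mm thick, 22 mm high, and reaches 29 mm from the axis on the nose side, 23 mm on the tail side.
- flank_hot: flat upright flank of the pointer bar to push on for hotter (its counter-clockwise side), 52 mm long, 21 mm high. Origin: its middle, 3 mm from the axis towards the nose, 89 mm above the bench; its outer face is 7 mm from the bar's middle plane. x points along the nose, y out of the flank. Turns with the dial.
- flank_cool: the same flank on the other (clockwise) side of the pointer bar; its -y axis points out of the flank. Touched together with flank_hot means that the pointer is pinched.
- power_rocker (a joint): power rocker's angle, rad: 0 off (far end, to the station's +x, stands up), 0.40 on (far end down). Starts off. About 2.5 N down on the raised end takes it past half way; then it snaps over to on by itself and stays.
- rocker_on_end (a point): middle of the raised far end of the rocker's top face, 13 mm from its pivot, 86 mm above the bench when off, about 80 mm when on. The rocker is a black paddle 33 mm (station x) by 19 mm (y) in a frame 42 x 29 mm whose rim is 77 mm above the bench.
- iron_stand: soldering iron resting in its stand: dark steel base 85 x 150 mm, 16 mm high, a wire coil leaning up to the stand's +y with the iron's black handle out of it, 230 mm high at the handle's end, which overhangs the base by 105 mm. Origin: centre of the underside. Leave alone.
- solder_spool: grey spool, 60 mm across, 46 mm high, standing on its flange. Origin: centre of the underside. Leave alone.
- flux_bottle: clear bottle with black cap, 48 mm across, 105 mm high. Origin: centre of the underside. Leave alone.
- wool_tin: tin of brass wool for wiping the iron, 64 mm across, 47 mm high. Origin: centre of the underside. Leave alone.
- tinner_tin: flat round tin, 44 mm across, 22 mm high. Origin: centre of the underside. Leave alone.
- pliers: running pliers lying flat, 175 mm long, 75 mm wide over the blue handles, 15 mm high, jaws to its +x. Origin: under the pivot. Leave alone.
- glass_cutter: glass cutter with flat wooden handle lying flat, 135 mm long, 15 mm wide, 12 mm high, wheel to its +x. Origin: underside, below the front half of the handle. Leave alone.
Things that resemble listed ones, but are neither listed nor needed, are in the scene too. Of the things like the station, leave any that is orange; of the rest the larger one is meant.

How it is judged:
By the outcome, as a careful person would: the job done as asked, in the order asked, and still so for the second after the job is handed in, with the robot touching nothing.
It also fails if it takes over 61 s, if anything falls off the work surface, if the arm or the gripper's body presses on something with over 40 N, if the wrist force passes 120 N, or if a joint passes its speed limit or range.

### The arm

A 6-joint arm with a two-finger parallel gripper is mounted at the origin on the work surface. World frame = base frame: x ahead of the robot, y to its left, z up, the work surface at z = 0. Lengths are in m, angles in rad, forces in N, time in s.
With the tool pointing down it reaches from about 0.375 to 0.975 m from the base axis. Payload 3.8 kg.
Tool frame: the origin (TCP) lies between the finger pads; the fingertips stand 11 mm ahead of it and the grasp point (between the pads) lies 8 mm behind it; x points along the fingers, z is the direction in which the jaws open and shut, and the axes are right-handed (so a half turn about x gives the same grasp; the last joint's range is limited). The gripper opens to 85 mm and grips with 20 to 120 N. Pads are 22 mm wide; open, the fingers measure 114 mm over their backs; the gripper's body (76 mm by 85 mm) begins 54 mm behind the grasp point. The pads swing forward as they close: fully open they stand 13 mm farther back than shut.
Start: joints at [-1.203, 0.264, 1.604, -0, 1.274, -0.037], TCP at [0.266, -0.62, 0.242] pointing down, gripper open.
Joint ranges: [-2.63, 2.63], [-0.94, 2.18], [0.31, 2.57], [-1.31, 4.45], [0, 2.66], [-2.55, 2.55]. Speed limits (rad/s): [2.57, 2.57, 3.14, 3.14, 3.14, 3.14].

### API

Orientations are given as a rotation vector (axis times angle).
In Python, from workcell import bot gives the robot as it stands.
- The arm moves only by the tool step_arm, never from a script. Its argument "targets" is one flat list of numbers, 7 for each row, row after row: the shift along the tool's x, y, z in m, then the turn, a rotation vector about the tool's x, y, z in degrees, then the closure in counts, from 0 (fully open) to 255 (shut). A call has 1 to 20 rows; each row is the pose to reach, as a shift and turn from the pose commanded when the call began, along the tool's axes at that moment; what a row does not reach only later rows make up. A row lasts 1/8 s, in which the tool goes at most 62.5 mm and 10.7 degrees, less where a joint would pass 70% of its speed; a pose out of reach is approached as far as the arm can. A call with a gripper value outside its range is refused whole. The fingers move at their own pace and stop on an object; "squeeze" is the grip in N (left out, the last holds). Time passes only in rows, so rows that repeat a pose let the fingers close. It gives the time, the measured TCP pose, the force and the opening at its end, in the units of the state.
- bot.read_state(): the state, without advancing time (a new reading comes with each control period).
- bot.read_camera(name): name is "side" or "top"; returns a dict with "frame" (480x640x3 uint8, red, green, blue), "depth" (480x640 float32, m along the optical axis (not along the pixel's ray), 0 where there is no reading), "fx", "fy", "cx", "cy" (pixels), "rvec" (rotation vector, rad) and "tvec" (3), from world to camera coordinates, as OpenCV has them. Camera axes: x right, y down, z forward; pixel columns grow to the right and rows downward; lengths in m; the calibration is good to about 2 mm. A picture is of the moment at which its call begins.
- bot.finish_job(): hands the job in, once; it reports no verdict.
The state is a dict: "time": time; "q": joint angles; "joint_vel": joint speeds; "joint_torque": joint torques, N m; "tool_pos": TCP position; "tcp_rot": TCP orientation; "wrist_force": force on the tool from outside, world axes, zero at the start; "torque": the same for the moment, N m; "width": opening from 0.0 (shut) to 1.0 (fully open).
Only numpy, scipy, OpenCV 4.12 (cv2) and the standard library are available. Lean on these libraries where they do the work, as an engineer would, in place of code of your own. Each camera call takes 0.05 s, during which the arm holds its last target.

## Working session

There is one attempt and no reset: what is moved stays moved. The work goes in short steps, Python scripts to look and compute and a tool call to move; the robot and the scene stay as the last step left them, time stands still between calls to the robot, and variables do not carry over. Pictures are saved under pics/ and viewed, and the job is handed in when it is done.

Besides the shell and the picture viewer there is one more tool, called after "Call:" in YAML: its name, and indented under it one key for each argument. step_arm: Moves the arm, as the interface text tells. Its arguments: {"type":"object","properties":{"targets":{"type":"array","items":{"type":"number"}},"squeeze":{"type":"number"}},"required":["targets"]}

```bash
mkdir -p pics; ls; cat > h.py <<'E'
import numpy as np, cv2
from workcell import bot
def cam(n):
    c=bot.read_camera(n); np.savez('cam_%s.npz'%n,**c); return c
def ld(n): return dict(np.load('cam_%s.npz'%n))
def ray(c,u,v):
    R=cv2.Rodrigues(np.array(c['rvec'],float))[0]; t=np.array(c['tvec'],float).ravel()
    d=R.T@np.array([(u-c['cx'])/c['fx'],(v-c['cy'])/c['fy'],1.0]); return -R.T@t,d
def onz(c,u,v,z):
    o,d=ray(c,u,v); return o+d*(z-o[2])/d[2]
def dep(c):
    R=cv2.Rodrigues(np.array(c['rvec'],float))[0]; t=np.array(c['tvec'],float).ravel()
    v,u=np.mgrid[0:480,0:640]; z=c['depth']
    P=np.stack([(u-c['cx'])/c['fx']*z,(v-c['cy'])/c['fy']*z,z],-1)
    return (P-t)@R
def proj(c,P):
    return cv2.projectPoints(np.array(P,float).reshape(-1,1,3),np.array(c['rvec'],float),np.array(c['tvec'],float),np.array([[c['fx'],0,c['cx']],[0,c['fy'],c['cy']],[0,0,1]],float),None)[0].reshape(-1,2)
def save(n,im,crop=None,s=1):
    if crop: u0,v0,u1,v1=crop; im=im[v0:v1,u0:u1]
    im=cv2.resize(im,None,fx=s,fy=s,interpolation=cv2.INTER_CUBIC)
    cv2.imwrite('pics/'+n,im[...,::-1])
E
python3 - <<'E'
from h import *
for n in('top','side'):
    c=cam(n); save(n+'0.png',c['frame']); print(n,c['fx'],c['cx'],c['cy'],ray(c,320,240))
print(bot.read_state())
E
```

```text
pics
top 478.68579003074336 317.52232453833216 241.471004381887 (array([ 0.44639011, -0.01935655,  1.11045758]), array([ 0.10758773,  0.00224268, -0.99421129]))
side 490.5294743520163 321.366154798264 237.55124734127597 (array([ 0.3576585 , -0.72521675,  0.54675016]), array([ 0.20350394,  0.80432824, -0.55827852]))
{'time': 0.1, 'q': array([-1.20292846e+00,  2.64685904e-01,  1.60523429e+00,  1.12127193e-05,
        1.27370955e+00, -3.68829401e-02]), 'joint_vel': array([ 0.00025297, -0.00333934, -0.00441518,  0.00038593,  0.00127799,
       -0.00015054]), 'joint_torque': array([-6.85571536e-05, -5.16707003e+01, -3.68590450e+01, -8.42995540e-07,
        6.30486145e-03, -1.75312454e-05]), 'tool_pos': array([ 0.26559059, -0.61985923,  0.24108276]), 'tcp_rot': array([ 0.90729946,  1.37561076, -0.90533688]), 'wrist_force': array([-0.31349981,  0.76898702, -0.48938589]), 'torque': array([-0.05254163, -0.02908206,  0.04744602]), 'width': 0.9982072955842393}
```

View pics/top0.png

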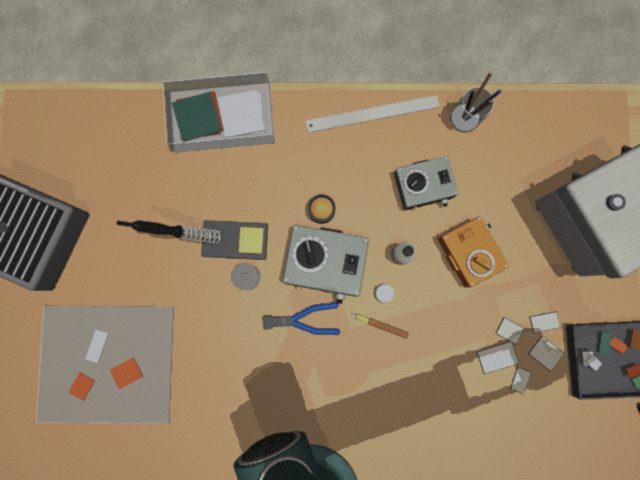

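View pics/side0.png

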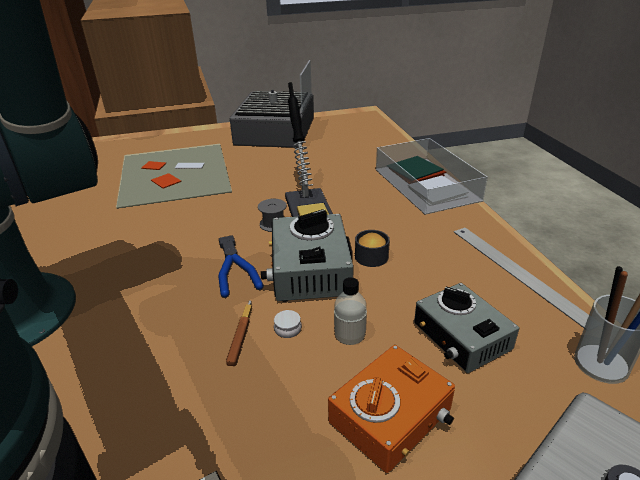

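The top view shows the larger grey station at about (325,260), with its dial at (311,254) and its rocker at (350,264). The smaller grey one is at (427,182) and the orange one at (473,252). I'll zoom in on the larger grey one.

```bash
python3 - <<'E'
from h import *
c=ld('top'); save('t1.png',c['frame'],(275,215,375,305),8)
c=ld('side'); save('s1.png',c['frame'],(255,195,365,305),5)
E
```

```text
(no output)
```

View pics/t1.png

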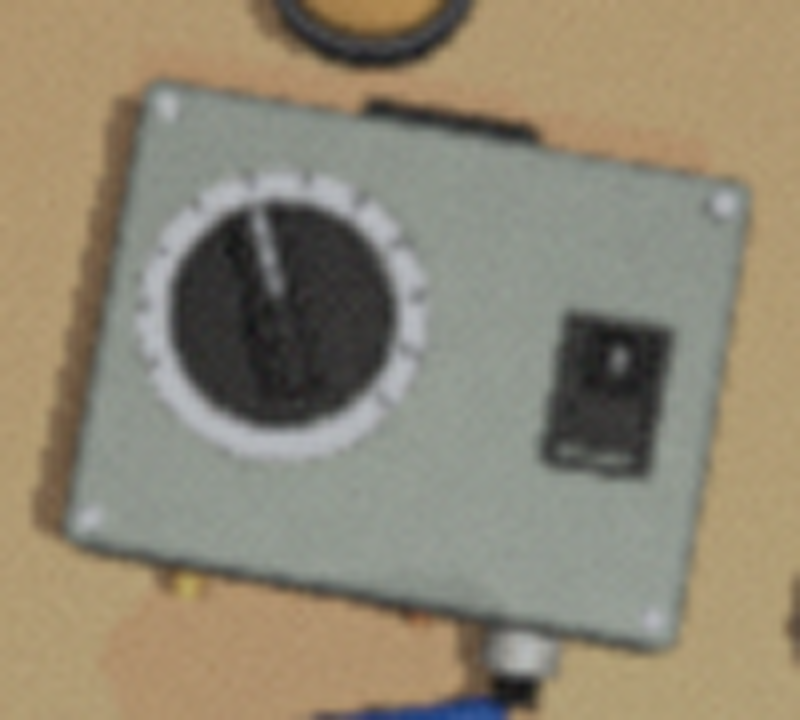

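View pics/s1.png

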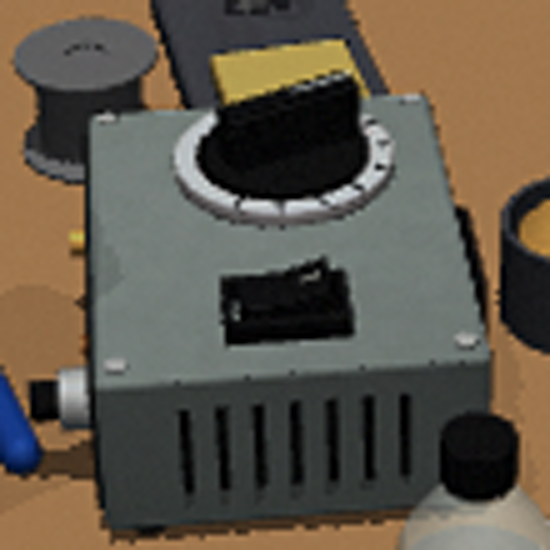

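```bash
python3 - <<'E'
from h import *
c=ld('top'); f=c['frame']
hsv=cv2.cvtColor(f,cv2.COLOR_RGB2HSV)
# station mask by depth height ~0.07
P=dep(c)
m=((P[...,2]>0.06)&(P[...,2]<0.115)).astype(np.uint8); m[:, :275]=0;m[:,375:]=0;m[:215]=0;m[305:]=0
n,l,s,_=cv2.connectedComponentsWithStats(m); k=1+np.argmax(s[1:,4]); m=(l==k).astype(np.uint8)
m=cv2.morphologyEx(m,cv2.MORPH_OPEN,np.ones((7,7),np.uint8))
pts=np.argwhere(m)[:,::-1]
W=np.array([onz(c,u,v,.07)[:2] for u,v in pts],np.float32)
r=cv2.minAreaRect(W); print('rect',r, 'px',s[k])
print('top z',np.median(P[...,2][m>0]))
# hand corners in zoom (edge of case top)
z=lambda x,y:(275+x/8-.5+.0625,215+y/8-.5+.0625)
for p in [(145,82),(750,185),(678,645),(68,540)]: print('corner',onz(c,*z(*p),.07).round(4))
# ring white ellipse
g=(f.min(2)>150).astype(np.uint8); M=np.zeros_like(g); cv2.circle(M,(310,254),20,1,-1); g*=M
q=np.argwhere(g)[:,::-1]; 
pw=np.array([onz(c,u,v,.077)[:2] for u,v in q],np.float32)
pw=pw[np.hypot(*(pw-np.median(pw,0)).T)>.028]
A=np.c_[2*pw,np.ones(len(pw))];b=(pw**2).sum(1);sol=np.linalg.lstsq(A,b,rcond=None)[0];print('ring',sol[:2],np.sqrt(sol[2]+sol[:2]@sol[:2]),len(pw))
for p in [(258,208),(280,292)]: print('line',onz(c,*z(*p),.1005).round(4))
print('bar ends', [onz(c,*z(*p),.1005).round(4) for p in [(235,235),(290,400)]])
for p in [(565,312),(672,325),(650,477),(545,463)]: print('frame',onz(c,*z(*p),.077).round(4))
print('mark',onz(c,*z(620,355),.085))
cv=ld('side'); zs=lambda x,y:(255+x/5-.4,195+y/5-.4)
for p in [(92,118),(427,97),(490,357),(97,385)]: print('side corner',onz(cv,*zs(*p),.07).round(4))
print('side tip top edge', onz(cv,*zs(348,75),.1005), 'tail', onz(cv,*zs(225,112),.1005))
E
```

```text
rect ((0.5150283575057983, -0.029398992657661438), (0.16939108073711395, 0.13166400790214539), 80.16873168945312) px [ 283  225   86   72 4664]
top z 0.071577443833129
corner [0.5921 0.0431 0.07  ]
corner [ 0.5647 -0.1226  0.07  ]
corner [ 0.4397 -0.1026  0.07  ]
corner [0.4668 0.0625 0.07  ]
ring [0.5277205  0.00464993] 0.035918322718141264 327
line [0.5543 0.0109 0.1005]
line [0.532  0.0049 0.1005]
bar ends [array([0.5471, 0.0169, 0.1005]), array([0.5034, 0.002 , 0.1005])]
frame [ 0.529  -0.0717  0.077 ]
frame [ 0.5257 -0.1006  0.077 ]
frame [ 0.4846 -0.0946  0.077 ]
frame [ 0.4882 -0.0664  0.077 ]
mark [ 0.51693346 -0.08607119  0.085     ]
side corner [0.4662 0.0579 0.07  ]
side corner [0.5904 0.0355 0.07  ]
side corner [ 0.5622 -0.126   0.07  ]
side corner [ 0.4378 -0.104   0.07  ]
side tip top edge [0.55292676 0.00985886 0.1005    ] tail [ 0.50483482 -0.00204236  0.1005    ]
```

```bash
cat >> h.py <<'E'
from scipy.spatial.transform import Rotation as Ro
def pose(yaw): # tool x down, tool y at heading yaw (deg)
    a=np.radians(yaw); x=np.array([0,0,-1.]); y=np.array([np.cos(a),np.sin(a),0]); return np.c_[x,y,np.cross(x,y)]
def delta(p,yaw,s=None,cmd=None):
    s=s or bot.read_state(); R0=Ro.from_rotvec(s['tcp_rot']).as_matrix(); p0=np.array(s['tool_pos'])
    if cmd: p0=np.array(cmd[0]);R0=pose(cmd[1])
    d=R0.T@(np.array(p)-p0); r=Ro.from_matrix(R0.T@pose(yaw)).as_rotvec(degrees=True)
    print('shift',d.round(4),'turn',r.round(2))
E
python3 - <<'E'
from h import *
s=bot.read_state(); R=Ro.from_rotvec(s['tcp_rot']).as_matrix(); print(R.round(3)); print('y heading',np.degrees(np.arctan2(R[1,1],R[0,1])))
delta((.5246,-.0862,.16),-9.4); delta((.5246,-.0862,.16),170.6)
c=ld('side'); f=c['frame']
g=((f.min(2)>120)&(f.max(2).astype(int)-f.min(2)<25)).astype(np.uint8)
P=dep(c)
g&=(np.abs(P[...,2]-.077)<.004)&(np.hypot(P[...,0]-.527,P[...,1]-.003)<.045)
q=np.argwhere(g)[:,::-1]
pw=np.array([onz(c,u,v,.077)[:2] for u,v in q])
d=np.hypot(*(pw-[.527,.003]).T); pw=pw[(d>.026)&(d<.044)]
A=np.c_[2*pw,np.ones(len(pw))];b=(pw**2).sum(1);sol=np.linalg.lstsq(A,b,rcond=None)[0];print('ring',sol[:2],np.sqrt(sol[2]+sol[:2]@sol[:2]),len(pw))
zs=lambda x,y:(255+x/5-.4,195+y/5-.4)
print([onz(c,*zs(*p),.077).round(4) for p in [(345,265),(352,330),(228,342),(222,280)]])
E
```

```text
[[-0.001  0.919  0.394]
 [ 0.002  0.394 -0.919]
 [-1.     0.    -0.002]]
y heading 23.19031904235921
shift [ 0.0819  0.4482 -0.3884] turn [ 3.259e+01 -1.100e-01  3.000e-02]
shift [ 0.0819  0.4482 -0.3884] turn [-1.4741e+02 -4.0000e-02 -1.5000e-01]
ring [0.52610938 0.00211282] 0.035818276775274445 194
[array([ 0.5287, -0.0722,  0.077 ]), array([ 0.5211, -0.1083,  0.077 ]), array([ 0.4813, -0.103 ,  0.077 ]), array([ 0.4872, -0.0687,  0.077 ])]
```

Call:
step_arm:
  targets: [0,0.02,-0.018,2,0,0,255,0.0,0.06,-0.052,5,0,0,255,0.0,0.1,-0.087,9,0,0,255,0.0,0.14,-0.121,13,0,0,255,0.0,0.18,-0.156,17,0,0,255,0.0,0.22,-0.191,20,0,0,255,0,0.26,-0.225,23,0,0,255,0.01,0.3,-0.26,26,0,0,255,0.02,0.34,-0.295,29,0,0,255,0.04,0.38,-0.329,31,0,0,255,0.06,0.415,-0.36,32.6,0,0,255,0.07,0.435,-0.377,32.6,0,0,255,0.082,0.448,-0.388,32.6,0,0,255,0.082,0.448,-0.388,32.6,0,0,255,0.082,0.448,-0.388,32.6,0,0,255]

```text
time: 1.98
tool_pos: [0.5247, -0.0882, 0.1605]
tcp_rot: [1.329, 1.126, -1.33]
wrist_force: [0.3, 0.8, 0.6]
width: -0.001
```

```bash
python3 - <<'E'
from h import *
s=bot.read_state(); print(s['time'],s['tool_pos'],s['wrist_force'],s['width'])
c=cam('side'); save('s2.png',c['frame'],(235,100,395,300),3.7//1)
c=cam('top'); save('t2.png',c['frame'],(240,180,400,320),4)
delta((.5246,-.0862,.16),-9.4)
E
```

```text
1.975 [ 0.52468671 -0.08818788  0.16046768] [0.28870379 0.78651209 0.57213685] -0.0008250381508267485
shift [ 0.0009 -0.0007 -0.0022] turn [-0.08  0.02 -0.06]
```

View pics/s2.png

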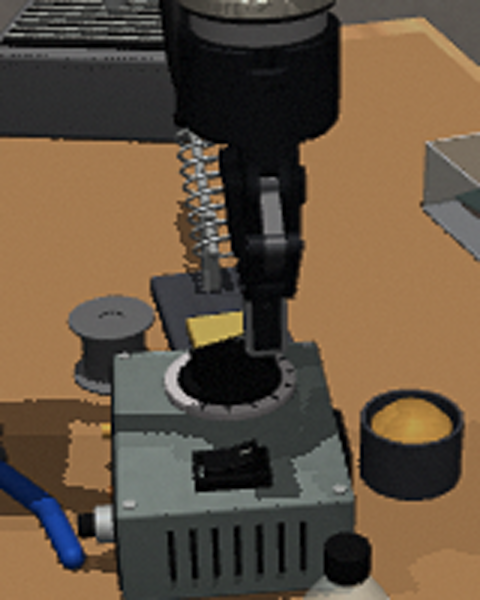

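View pics/t2.png

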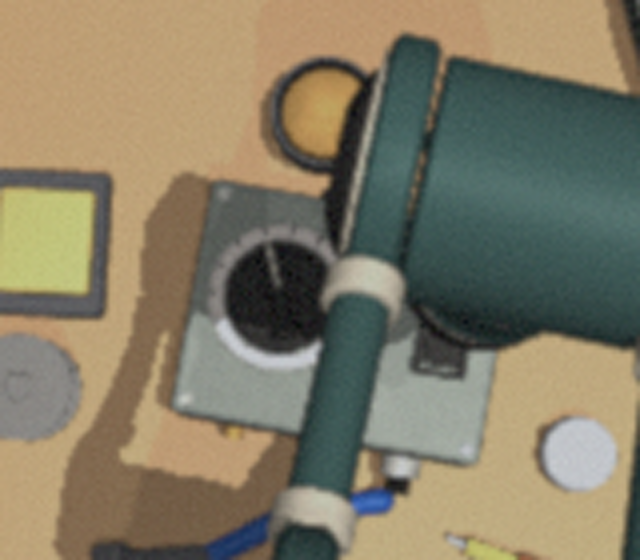

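```bash
python3 - <<'E'
from h import *
c=ld('side'); s=bot.read_state(); R=Ro.from_rotvec(s['tcp_rot']).as_matrix(); p=s['tool_pos']
P=[p+R@np.array([.011,y,z]) for y in(-.011,.011) for z in(-.0145,.0145)]
for a,b in zip(P,proj(c,P)): print(a.round(4),((b-[235,100])*3).round(0))
W=dep(c)
for v in range(205,222,2): print(v,[tuple((W[v,u]*1000).astype(int)) for u in range(314,334,3)])
E
```

```text
[ 0.5165 -0.0723  0.1499] [241. 334.]
[ 0.5117 -0.1009  0.1499] [246. 362.]
[ 0.5382 -0.076   0.1499] [282. 331.]
[ 0.5334 -0.1046  0.1499] [289. 359.]
205 [(np.int64(570), np.int64(161), np.int64(23)), (np.int64(514), np.int64(-92), np.int64(172)), (np.int64(517), np.int64(-100), np.int64(176)), (np.int64(521), np.int64(-101), np.int64(176)), (np.int64(526), np.int64(-100), np.int64(175)), (np.int64(532), np.int64(-95), np.int64(171)), (np.int64(618), np.int64(188), np.int64(0))]
207 [(np.int64(568), np.int64(152), np.int64(24)), (np.int64(514), np.int64(-92), np.int64(169)), (np.int64(517), np.int64(-99), np.int64(172)), (np.int64(521), np.int64(-102), np.int64(173)), (np.int64(526), np.int64(-101), np.int64(172)), (np.int64(532), np.int64(-96), np.int64(168)), (np.int64(615), np.int64(179), np.int64(1))]
209 [(np.int64(566), np.int64(145), np.int64(23)), (np.int64(514), np.int64(-92), np.int64(165)), (np.int64(517), np.int64(-99), np.int64(169)), (np.int64(521), np.int64(-101), np.int64(169)), (np.int64(525), np.int64(-103), np.int64(169)), (np.int64(532), np.int64(-97), np.int64(
[... 1305 characters left out ...]
t64(-94), np.int64(149)), (np.int64(573), np.int64(30), np.int64(69))]
219 [(np.int64(531), np.int64(0), np.int64(90)), (np.int64(537), np.int64(1), np.int64(88)), (np.int64(542), np.int64(1), np.int64(87)), (np.int64(548), np.int64(4), np.int64(84)), (np.int64(554), np.int64(4), np.int64(83)), (np.int64(562), np.int64(13), np.int64(76)), (np.int64(571), np.int64(24), np.int64(69))]
221 [(np.int64(530), np.int64(-2), np.int64(88)), (np.int64(536), np.int64(1), np.int64(84)), (np.int64(542), np.int64(2), np.int64(82)), (np.int64(548), np.int64(4), np.int64(80)), (np.int64(554), np.int64(6), np.int64(78)), (np.int64(561), np.int64(9), np.int64(75)), (np.int64(569), np.int64(18), np.int64(68))]
```

Call:
step_arm:
  targets: [0.03,0,0,0,0,0,255,0.05,0,0,0,0,0,255,0.06,0,0,0,0,0,255,0.062,0,0,0,0,0,255,0.064,0,0,0,0,0,255,0.066,0,0,0,0,0,255,0.068,0,0,0,0,0,255]

```text
time: 2.95
tool_pos: [0.5261, -0.0877, 0.0934]
tcp_rot: [1.33, 1.125, -1.327]
wrist_force: [-0.4, -0.2, 0.5]
width: -0.003
```

```bash
python3 - <<'E'
from h import *
s=bot.read_state(); print(s['time'],s['tool_pos'],s['wrist_force'],s['width'])
c=cam('side'); save('s3.png',c['frame'],(255,170,365,310),5)
E
```

```text
2.95 [ 0.52611458 -0.08766859  0.09338871] [-0.40926119 -0.2229486   0.52916805] -0.003154201983146954
```

View pics/s3.png

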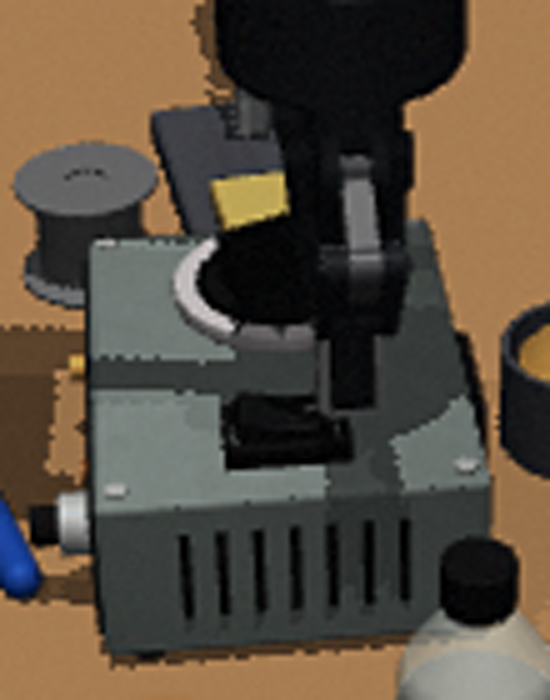

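The finger is over the far end of the rocker at zoom (350,395), and the near end now looks raised. I'll lift and check.

Call:
step_arm:
  targets: [-0.02,0,0,0,0,0,255,-0.04,0,0,0,0,0,255,-0.05,0,0,0,0,0,255,-0.05,0,0,0,0,0,255]

```text
time: 3.5
tool_pos: [0.5252, -0.0874, 0.1429]
tcp_rot: [1.33, 1.126, -1.328]
wrist_force: [-0.1, 0.7, -0.1]
width: 0.003
```

```bash
python3 - <<'E'
from h import *
s=bot.read_state(); print(s['time'],s['tool_pos'],s['wrist_force'],s['width'])
c=cam('side'); save('s4.png',c['frame'],(255,170,365,310),5)
E
```

```text
3.5 [ 0.52521788 -0.08737677  0.14288096] [-0.05379256  0.66561384 -0.10341847] 0.0025667004118398317
```

View pics/s4.png

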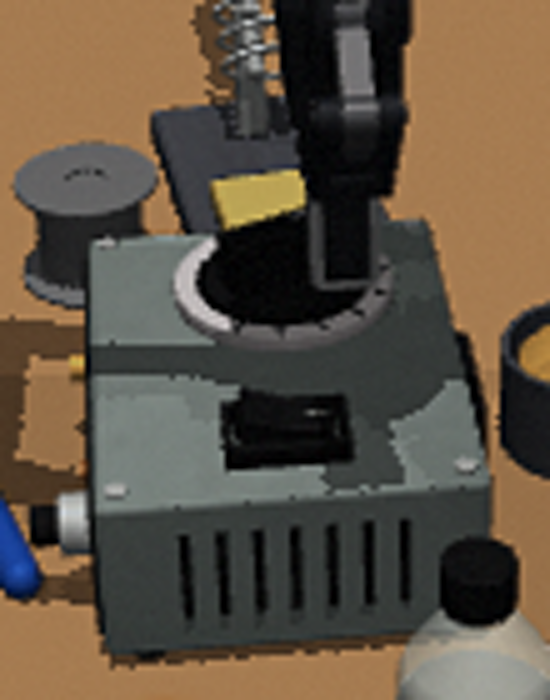

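```bash
python3 - <<'E'
from h import *
delta((.5383,.0394,.143),104.6)
E
```

```text
shift [-0.0009 -0.0072 -0.1272] turn [-1.14e+02 -1.00e-02 -0.00e+00]
```

Call:
step_arm:
  targets: [0,0,-0.01,-10,0,0,255,0,0,-0.022,-20,0,0,255,0,0,-0.034,-30,0,0,255,0,0,-0.046,-40,0,0,255,0,0,-0.058,-50,0,0,255,0,0,-0.07,-60,0,0,255,0,-0.002,-0.082,-70,0,0,255,0,-0.004,-0.094,-80,0,0,255,0,-0.006,-0.106,-90,0,0,255,0,-0.007,-0.118,-100,0,0,255,0,-0.007,-0.127,-110,0,0,255,0,-0.007,-0.127,-114,0,0,255,0,-0.007,-0.127,-114,0,0,255,0,-0.007,-0.127,-114,0,0,255]

```text
time: 5.3
tool_pos: [0.5382, 0.039, 0.1416]
tcp_rot: [-0.199, 1.563, 0.199]
wrist_force: [0.4, 0.8, -1.2]
width: -0.004
```

```bash
python3 - <<'E'
from h import *
s=bot.read_state(); print(s['time'],s['tool_pos'],s['q'],s['wrist_force'],s['width'])
c=cam('side'); save('s5.png',c['frame'],(255,150,365,290),5)
c=cam('top'); save('t5.png',c['frame'],(240,180,400,320),4)
R=Ro.from_rotvec(s['tcp_rot']).as_matrix()
print(proj(c,[s['tool_pos']+R@np.array([.011,0,0])]))
delta((.5383,.0394,.097),104.6)
E
```

```text
5.3 [0.5381919  0.03899405 0.14157277] [ 2.61473740e-02  9.61162022e-02  1.99593566e+00  3.43011621e-05
  1.05077870e+00 -2.27257549e-01] [ 0.39557506  0.76259789 -1.16200948] -0.0036798750598575065
[[292.65966991 246.71898229]]
shift [0.0449 0.0005 0.    ] turn [-0.06 -0.03 -0.01]
```

View pics/s5.png

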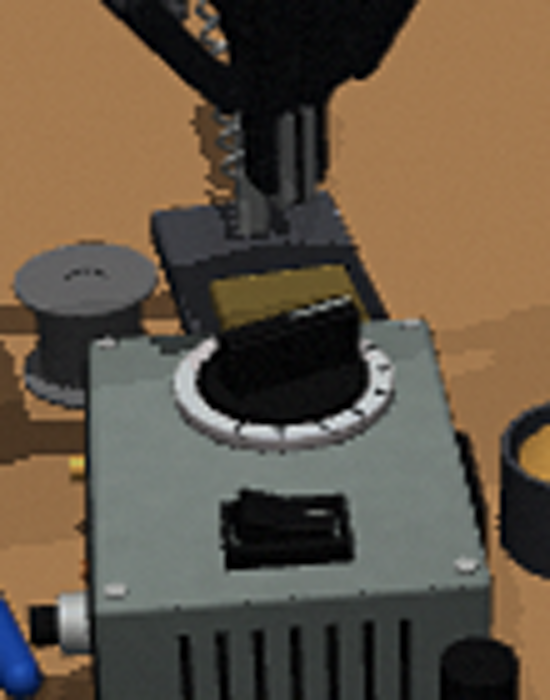

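View pics/t5.png

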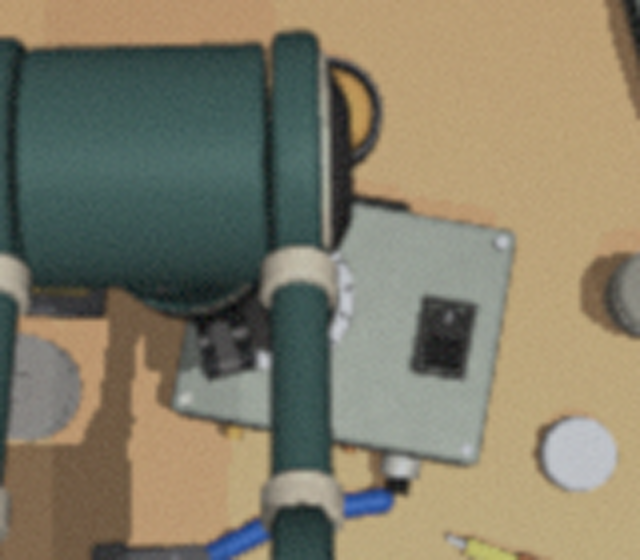

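Rocker is on (near end raised at zoom (250,495)), and the dial pointer hasn't moved. Next I descend behind the hot flank.

Call:
step_arm:
  targets: [0.02,0,0,0,0,0,255,0.035,0,0,0,0,0,255,0.042,0,0,0,0,0,255,0.045,0,0,0,0,0,255,0.045,-0.004,0,0,0,0,255,0.045,-0.008,0,0,0,0,255,0.045,-0.012,0,0,0,0,255,0.045,-0.012,0,0,0,0,255]

```text
time: 6.4
tool_pos: [0.5421, 0.0272, 0.0976]
tcp_rot: [-0.199, 1.561, 0.199]
wrist_force: [-0.4, -0.3, 0.4]
width: 0.002
```

```bash
cat >> h.py <<'E'
A=np.array([.527,.0034])
def tgt(h,off=.018,r=.02,z=.097):
    a=np.radians(h);u=np.array([np.cos(a),np.sin(a)]);n=np.array([-u[1],u[0]])
    p=A+r*u+off*n; return np.r_[p,z]
E
python3 - <<'E'
from h import *
s=bot.read_state(); print(s['time'],s['tool_pos'],s['wrist_force'],s['width'])
c=cam('side'); save('s6.png',c['frame'],(255,150,365,290),5)
for h in (14.6,6,-4,-14,-24,-34,-44,-54,-64,-69): print(h,end=' ');delta(tgt(h),h+90)
E
```

```text
6.4 [0.54206971 0.02716582 0.09764901] [-0.42177678 -0.2840372   0.419116  ] 0.002075546655189603
14.6 shift [ 0.0006 -0.0013 -0.0004] turn [-0.03  0.03  0.01]
6 shift [ 0.0006 -0.0045  0.002 ] turn [8.57 0.03 0.01]
-4 shift [ 0.0006 -0.0086  0.0043] turn [18.57  0.03  0.  ]
-14 shift [ 0.0006 -0.0131  0.0057] turn [28.57  0.03  0.  ]
-24 shift [ 0.0006 -0.0177  0.0064] turn [ 3.857e+01  3.000e-02 -0.000e+00]
-34 shift [ 0.0006 -0.0224  0.0063] turn [ 4.857e+01  3.000e-02 -0.000e+00]
-44 shift [ 0.0006 -0.027   0.0054] turn [ 5.857e+01  3.000e-02 -1.000e-02]
-54 shift [ 0.0006 -0.0313  0.0036] turn [ 6.857e+01  3.000e-02 -1.000e-02]
-64 shift [ 0.0006 -0.0353  0.0012] turn [ 7.857e+01  3.000e-02 -1.000e-02]
-69 shift [ 0.0006 -0.0372 -0.0003] turn [ 8.357e+01  3.000e-02 -1.000e-02]
```

View pics/s6.png

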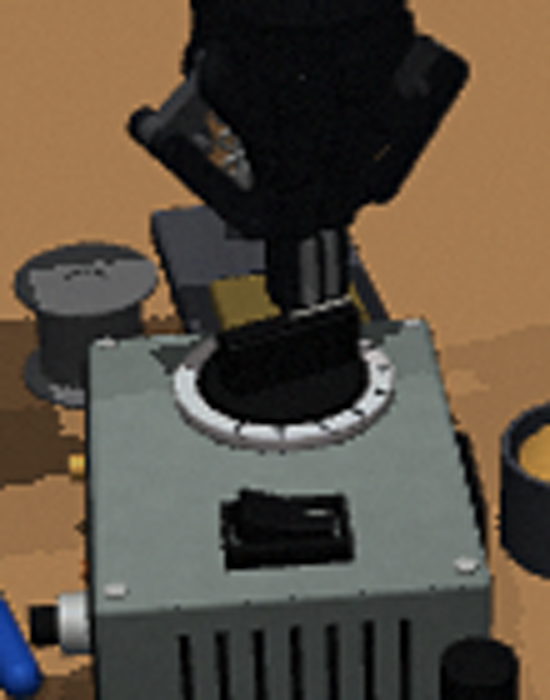

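The finger sits behind the flank at zoom (315,290). I'll push about two clicks' worth along the arc and check.

Call:
step_arm:
  targets: [0,-0.0015,-0.0005,0,0,0,255,0,-0.003,0.0008,4.5,0,0,255,0,-0.0045,0.002,8.6,0,0,255,0,-0.0066,0.0032,13.6,0,0,255,0,-0.0086,0.0043,18.6,0,0,255,0,-0.0108,0.005,23.6,0,0,255,0,-0.0131,0.0057,28.6,0,0,255,0,-0.0154,0.006,33.6,0,0,255,0,-0.0177,0.0064,38.6,0,0,255,0,-0.02,0.0064,43.6,0,0,255,0,-0.0224,0.0063,48.6,0,0,255,0,-0.0224,0.0063,48.6,0,0,255]

```text
time: 7.95
tool_pos: [0.5533, 0.0076, 0.0972]
tcp_rot: [0.465, 1.521, -0.464]
wrist_force: [0.9, 2.7, 0.3]
width: 0.001
```

```bash
python3 - <<'E'
from h import *
s=bot.read_state(); print(s['time'],s['tool_pos'],s['wrist_force'],s['width'])
c=cam('side'); save('s7.png',c['frame'],(255,150,365,290),5)
for h in (-34,-44,-54,-64,-69,-74): print(h,end=' ');delta(tgt(h),h+90)
E
```

```text
7.95 [0.55329427 0.00762842 0.09721972] [0.9487215  2.71838371 0.34227106] 0.0013102771814092983
-34 shift [ 0.0002 -0.0002  0.0006] turn [ 0.08 -0.03 -0.01]
-44 shift [ 0.0002 -0.004   0.0034] turn [ 1.008e+01 -3.000e-02 -1.000e-02]
-54 shift [ 0.0002 -0.0082  0.0055] turn [ 2.008e+01 -3.000e-02 -1.000e-02]
-64 shift [ 0.0002 -0.0126  0.0069] turn [ 3.008e+01 -3.000e-02 -0.000e+00]
-69 shift [ 0.0002 -0.015   0.0073] turn [ 3.508e+01 -3.000e-02 -0.000e+00]
-74 shift [ 0.0002 -0.0173  0.0075] turn [ 4.008e+01 -3.000e-02 -0.000e+00]
```

View pics/s7.png

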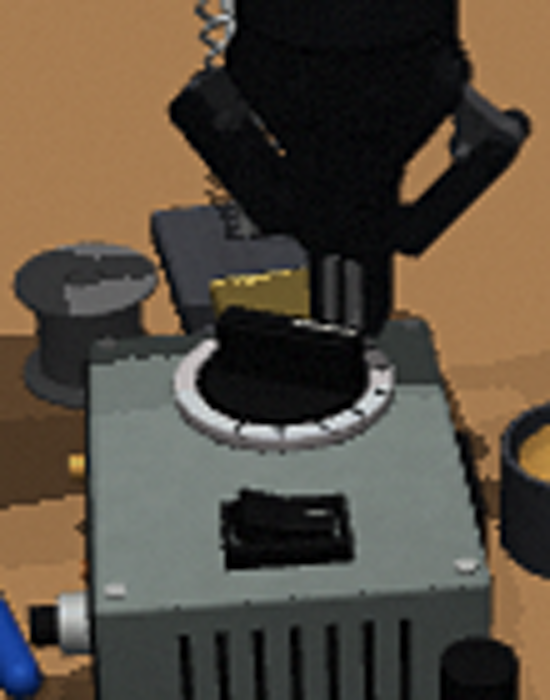

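```bash
python3 - <<'E'
from h import *
c=ld('side'); zs=lambda x,y:(255+x/5-.4,150+y/5-.4)
a=onz(c,*zs(294,318),.1005);b=onz(c,*zs(357,329),.1005);print(a,b,np.degrees(np.arctan2(b[1]-a[1],b[0]-a[0])))
save('s7b.png',c['frame'],(285,195,345,245),12)
s=bot.read_state();R=Ro.from_rotvec(s['tcp_rot']).as_matrix()
P=[s['tool_pos']+R@np.array([.011,y,z]) for y in(-.011,.011) for z in(-.007,.007)]
print(np.round(P,4),((proj(c,P)-[285,195])*12).round())
E
```

```text
[0.53124379 0.00338901 0.1005    ] [ 0.55058419 -0.01048975  0.1005    ] -35.6634235327205
[[ 0.5413  0.0024  0.0862]
 [ 0.5529 -0.0054  0.0862]
 [ 0.5536  0.0207  0.0862]
 [ 0.5652  0.0129  0.0862]] [[411. 293.]
 [500. 308.]
 [457. 221.]
 [545. 235.]]
```

View pics/s7b.png

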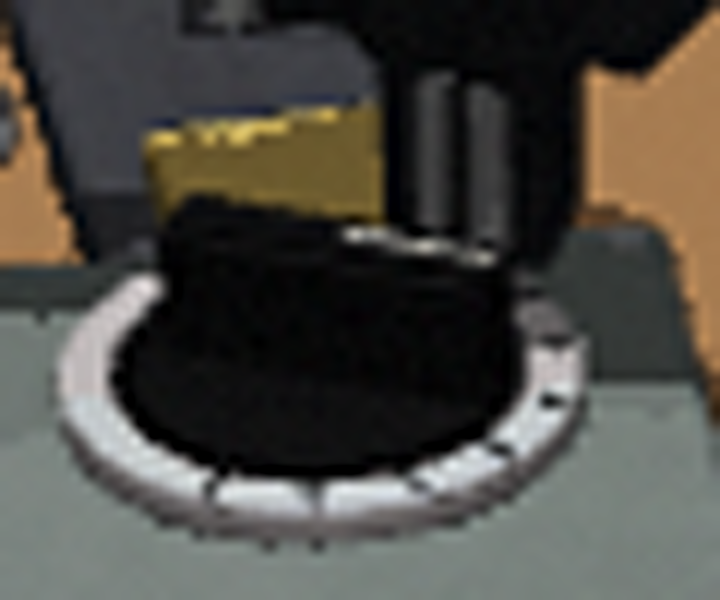

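The pointer heading is about −35.7°, which is two clicks on (predicted −33.4°). I'll continue the arc to just past 3.5 clicks.

Call:
step_arm:
  targets: [0,-0.002,0.0018,5,0,0,255,0,-0.004,0.0034,10,0,0,255,0,-0.006,0.0045,15,0,0,255,0,-0.0082,0.0055,20,0,0,255,0,-0.0104,0.0063,25,0,0,255,0,-0.0126,0.0069,30,0,0,255,0,-0.0138,0.0071,32.5,0,0,255,0,-0.015,0.0073,35,0,0,255,0,-0.016,0.0074,37.5,0,0,255,0,-0.0173,0.0075,40,0,0,255,0,-0.0173,0.0075,40,0,0,255]

```text
time: 9.38
tool_pos: [0.5498, -0.0114, 0.0972]
tcp_rot: [0.999, 1.329, -1.0]
wrist_force: [0.7, -0.8, 0.4]
width: -0.0
```

```bash
python3 - <<'E'
from h import *
s=bot.read_state(); print(s['time'],s['tool_pos'],s['wrist_force'],s['width'])
c=cam('side'); save('s8.png',c['frame'],(285,195,345,245),12)
c=cam('top'); save('t8.png',c['frame'],(275,215,375,305),8)
delta(tgt(-74),16)
E
```

```text
9.375 [ 0.54984775 -0.01137216  0.09723187] [ 0.6629638  -0.7783357   0.40016993] -0.00010612231831995146
shift [ 0.0003 -0.     -0.0004] turn [0.09 0.01 0.  ]
```

View pics/s8.png

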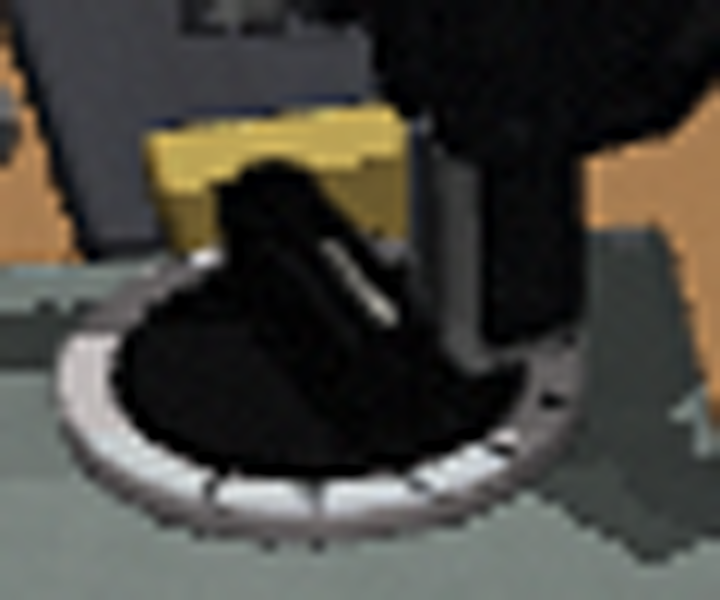

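View pics/t8.png

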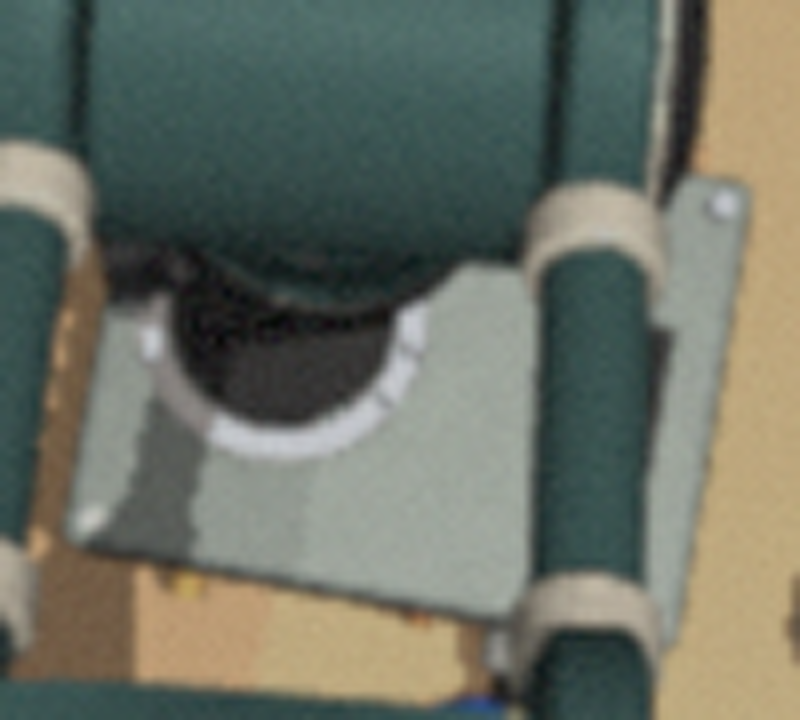

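```bash
python3 - <<'E'
from h import *
c=ld('side'); zs=lambda x,y:(285+x/12-.46,195+y/12-.46)
a=onz(c,*zs(328,243),.1005);b=onz(c,*zs(390,322),.1005);print(a,b,np.degrees(np.arctan2(b[1]-a[1],b[0]-a[0])))
E
```

```text
[ 0.52730089 -0.00111729  0.1005    ] [ 0.5304032  -0.02514741  0.1005    ] -82.64376165301499
```

Heading −82.6° matches four clicks up (−81.4°). I'll back off from the flank, rise and move clear.

Call:
step_arm:
  targets: [0,0.006,0,0,0,0,255,0,0.012,0,0,0,0,255,-0.01,0.013,0,0,0,0,255,-0.04,0.013,0,0,0,0,255,-0.08,0.013,0,0,0,0,255,-0.12,0.013,0,0,0,0,255,-0.14,-0.01,0.02,0,0,0,255,-0.14,-0.03,0.06,0,0,0,255,-0.14,-0.05,0.1,0,0,0,255,-0.14,-0.07,0.15,0,0,0,255,-0.14,-0.09,0.2,0,0,0,255,-0.14,-0.1,0.25,0,0,0,255,-0.14,-0.11,0.29,0,0,0,255,-0.14,-0.11,0.3,0,0,0,255,-0.14,-0.11,0.3,0,0,0,255]

```text
time: 11.35
tool_pos: [0.527, -0.33, 0.2375]
tcp_rot: [1.002, 1.328, -1.001]
wrist_force: [0.2, 0.8, -0.7]
width: 0.001
```

```bash
python3 - <<'E'
from h import *
s=bot.read_state(); print(s['time'],s['tool_pos'],s['wrist_force'],s['width'])
c=cam('side'); save('s9.png',c['frame'])
c=cam('top'); save('t9.png',c['frame'],(275,215,375,305),8);save('t9f.png',c['frame'])
E
```

```text
11.35 [ 0.52699521 -0.32997861  0.237486  ] [ 0.21455755  0.81927372 -0.71872387] 0.000623460260990621
```

View pics/s9.png

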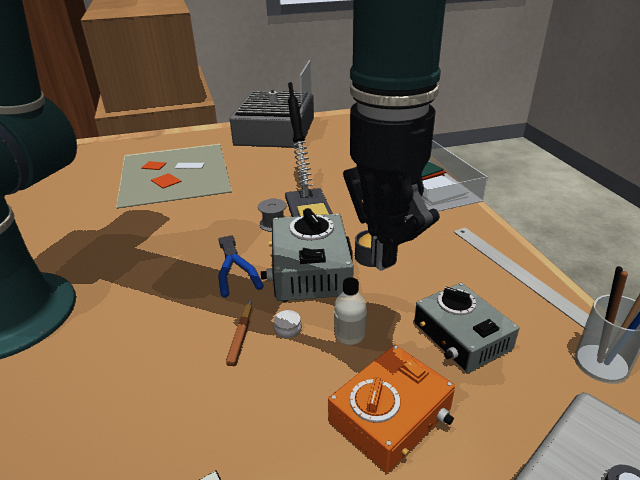

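View pics/t9.png

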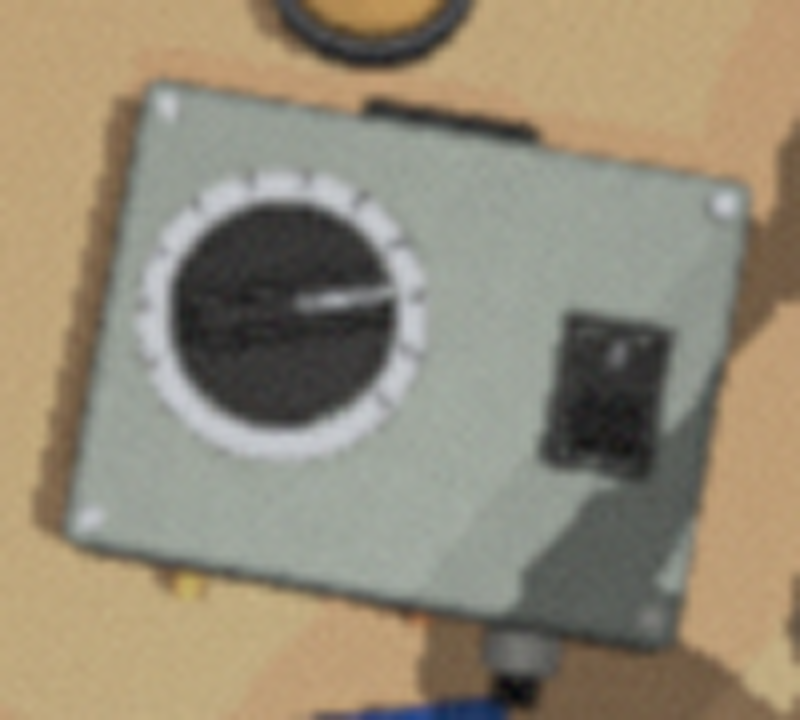

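The station's corners are at the same pixels as before. The pointer line runs from (300,303) to (388,293), on the mark four clicks up. The rocker's far end is down, the other objects look unmoved, and the gripper is clear.

```bash
python3 - <<'E'
from h import *
c=ld('top'); z=lambda x,y:(275+x/8-.44,215+y/8-.44)
a=onz(c,*z(300,303),.1005);b=onz(c,*z(390,293),.1005);print(np.degrees(np.arctan2(b[1]-a[1],b[0]-a[0])))
print(bot.finish_job())
E
```

```text
-83.27312503106464
the job is handed in; nothing more can be done
None
```

The soldering station is switched on and its heat dial is four clicks hotter. I pressed the rocker first, then turned the dial, and handed the job in at about 11.4 s of the 61 s allowed.

- **Rocker:** I pressed the raised far end with the closed fingertips. The pictures taken afterwards show the far end down and the near end up.
- **Dial:** I pushed the pointer's hot flank clockwise with the closed fingers, without pinching it. The pointer went from about +14.6° (position 4) to −82.6° in the side view and −83.3° in the top view. Position 8 should read −81.4°, and one click is 24°, so this is exactly four clicks within measuring error.
- **Everything else:** The station's corners are at the same pixels before and after. The other items I could see look unmoved; part of the wool tin was behind the gripper in the side view. The highest wrist force I read between moves was about 3 N, and the gripper ended well clear of everything.

No check failed. The two cameras disagreed by about 2 to 4 mm on positions, so I used averages.

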